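Roll a shaft blank into the inspection V-rest

TASK

Roll the round steel shaft blank along the bench by pushing its side with your fingers, up the low ramp and into the V groove of the rest so that it lies down in the groove; then push it along the groove by its free end until its other end touches the rest's end stop. Never pick the blank up, leave the jar, the loupe and the screwdriver block where they stand, and finish with the hand clear.

Things in the scene. Friction and masses are not known exactly. Their poses are not given: they have to be found in the camera images.
- vrest: Metal V-rest screwed to the bench, immovable. Origin on the bench surface (z = 0) under the groove's bottom line, midway along its 170 mm (y -85 to +85 mm). y axis along the groove; x axis across it, from the ramp to the back wall, roughly away from the robot (yaw within 0.3 of 0). Groove bottom 3 mm high at x = 0, flanks at 30 degrees, then a vertical back wall 36 mm high from x = +20 to +34 mm.
- ramp_foot (a point): Point on the bench at the middle of the ramp's lower edge, at x = -74 mm of the rest. From here a smooth ramp, as long as the groove, rises at 13 degrees to the lip.
- ramp_lip (a point): Middle of the lip between ramp and groove, 13 mm high, at x = -17 mm of the rest. Past it the near flank falls at 30 degrees into the groove.
- stop_face (a point): Middle of the end stop's face towards the groove: a dark plate across the groove's +y end (left as seen from the robot), at y = +85 to +97 mm, x = -30 to +34 mm of the rest, 46 mm high; this point is 23 mm up. The -y end of the groove is open.
- blank_center (a point): Centre of the shaft blank: plain loose steel bar, 32 mm diameter, 110 mm long, 0.3 to 0.65 kg, lying on the bench 140 to 190 mm before the groove on the ramp's side, up to 0.2 rad off parallel to it. x axis: the bar's axis (roll about it changes as it rolls). In the groove its centre is at x = 0, z = 21.5 mm of the rest, and at y = +30 mm when touching the stop.
- blank: The same bar; origin on its surface, 16 mm off the axis, so it turns as the bar rolls: use blank_center. It soon comes to rest on the level bench, rolls back if left on the ramp, and drops about 7 mm once past the lip. A dark keyway mark shows on its side.
- jar_center (a point): Bystander: small round glass jar with a white lid, diameter 56 mm, height 42 mm, loose on the bench, to the left of the rest beyond the end stop. Point half-way up on its axis. Leave it alone.
- loupe_center (a point): Bystander: black eye loupe standing upright, diameter 38 mm, height 34 mm, loose on the bench, to the right of the blank. Point half-way up on its axis. Leave it alone.
- drivers_center (a point): Bystander: aluminium block 45 x 60 x 26 mm holding six small upright screwdrivers, 78 mm high over all, loose on the bench, to the left of the blank. Point at the centre of the block (13 mm up). Leave it alone.
Things that resemble listed ones, but are neither listed nor needed, are in the scene too. What is meant by the blank is not brown, purple or red, and is the smaller of those in its own colour.

How it is judged:
On the way, in this order (a step that is already met when the one before it is completed fails the run):
1. the blank rolls on the level bench before the ramp (turning faster than 0.3 rad/s for 0.2 s, not sliding) (angular speed of blank above 0.3 rad/s and x of blank_center in the frame of vrest below -0.07 m and height (world z) of blank_center below 0.022 m), for 0.2 s.
2. the blank lies down in the groove of the rest (x of blank_center in the frame of vrest between -0.004 and 0.004 m and z of blank_center in the frame of vrest between 0.018 and 0.0245 m and angle between the x axis of blank_center and the y axis of vrest, either way round below 0.06 rad), for 0.2 s.
At the end, for the whole second after the job is handed in: The blank lies at rest in the groove (centre within 4 mm across of the groove's middle and within about 3 mm of its seated height, axis within 0.06 rad of the groove) with its end at the end stop (within 3 mm) (all of step 2 and y of blank_center in the frame of vrest between 0.027 and 0.033 m and linear speed of blank below 0.01 m/s); the robot touches nothing.
It fails at once if the blank is lifted or carried: its centre rises more than 9 mm on the level bench, or above 40 mm anywhere (it passes the lip at 29 mm) (height (world z) of blank_center above 0.04 m or (x of blank_center in the frame of vrest below -0.09 m and height (world z) of blank_center above 0.025 m)).
It fails at once if a bystander is moved more than 15 mm or knocked over (distance of any of jar_center, loupe_center, drivers_center from where it was at the start of the episode above 0.015 m).
It also fails if it takes over 51 s, if anything falls off the work surface, if the arm or the gripper's body presses on something with over 40 N, if the wrist force passes 120 N, or if a joint passes its speed limit or range.

ROBOT

A 6-joint arm with a two-finger parallel gripper is mounted at the origin on the work surface. World frame = base frame: x ahead of the robot, y to its left, z up, the work surface at z = 0. Lengths are in m, angles in rad, forces in N, time in s.
With the tool pointing down it reaches from about 0.275 to 0.825 m from the base axis. Payload 4.9 kg.
Tool frame: the origin (TCP) lies midway between the tips of the shut fingers; the grasp point (between the pads) lies 19 mm behind it (grip_point_offset is the distance from the TCP to the grasp point, in m); z points along the fingers, x is the direction in which the jaws open and shut, and the axes are right-handed (so a half turn about z gives the same grasp; the last joint's range is limited). The gripper opens to 85 mm and grips with 20 to 120 N. Pads are 22 mm wide; open, the fingers measure 114 mm over their backs; the gripper's body (76 mm by 85 mm) begins 54 mm behind the grasp point. The pads swing forward as they close: fully open they stand 13 mm farther back than shut.
Start: joints at [1.076, 0.326, -0.193, 1.052, 0, 1.437], TCP at [0.194, 0.515, 0.231] pointing down, gripper open.
Joint ranges: [-2.65, 2.65], [-0.97, 1.79], [-1.3, 1.35], [-1.93, 2.1], [-1.47, 1.37], [-3.14, 3.14]. Speed limits (rad/s): [2.57, 2.57, 3.14, 3.14, 3.14, 3.14].

INTERFACE

Orientations are given as a rotation vector (axis times angle).
In Python, from cell import * gives the robot as it stands. Calls block until the motion is done:
- movep(position, orientation): joint-space move of the TCP to a pose.
- move_l(position, velocity=0.15, rot=None, until_force=None): straight line of the TCP; rot=None keeps the orientation; velocity is the mean speed in m/s. With until_force (N) it stops when the force on the tool has changed by that much, and returns True; else False.
- set_joints(angles): joint-space move.
- let_go() and grab(newtons=None): open the fingers fully, or close them until they stop; newtons is the grip in N (None keeps the last).
- sleep(seconds).
- ik(position, orientation): joint angles nearest the present ones, or None.
- get_state(): the state.
- grab_frame(name): name is "side" or "top" or "wrist"; returns a dict with "img" (480x640x3 uint8, red, green, blue), "fx", "fy", "cx", "cy" (pixels), "cam_to_world" (4x4, takes a point from camera to world coordinates); the wrist camera has in their place "T_tool_cam" (4x4, takes a point from camera to tool coordinates, whose origin is the TCP and whose axes are the tool frame's). Camera axes: x right, y down, z forward; pixel columns grow to the right and rows downward; lengths in m; the calibration is good to about 2 mm. A picture is of the moment at which its call begins: read the wrist's pose just before it. There is no depth.
A pose or a line that the arm cannot do raises MotionError and nothing moves.
- sign_off(): hands the job in, once; it reports no verdict.
Trained networks look in the newest picture that a camera, given by its name, has taken for a name from the list of things; names that differ only in an ending like _2 or _b are one class to them, and where a whole thing is asked for, a point or a joint stands for the part that bears it (a point fixed in the world has none). Each returns a list of dicts, best first, with "score" (0 to 1); they miss things now and then, are a little off and sometimes report something else, mostly with a low value. They report only what shows in the picture. A call takes as long as a camera call. They do not tell look-alikes from the thing itself.
- spot_in(camera, name): "centre" ([column, row] in pixels, amid what is visible of it).
- silhouettes(camera, name): "mask" (480x640 bool, what is visible of it) and "centre" ([column, row] in pixels, amid what is visible of it).
- tip_of(camera, name): "centre" ([column, row] in pixels: a listed point, or the origin of a listed thing).
The state is a dict: "clock": time; "q": joint angles; "joint_velocities": joint speeds; "tau": joint torques, N m; "position": TCP position; "eef_rot": TCP orientation; "contact_force": force on the tool from outside, world axes, zero at the start; "wrist_torque": the same for the moment, N m; "finger_gap": opening from 0.0 (shut) to 1.0 (fully open).
Only numpy, scipy, OpenCV 4.12 (cv2) and the standard library are available. Lean on these libraries where they do the work, as an engineer would, in place of code of your own. Each camera call takes 0.05 s, during which the arm holds its last target.

## Working session

There is one attempt and no reset: what is moved stays moved. The work goes in short steps, each a Python script; the robot and the scene stay as the last script left them, time stands still between calls to the robot, and variables do not carry over. Pictures are saved under pics/ and viewed, and the job is handed in when it is done.

```bash
mkdir -p pics
python3 - <<'E'
from cell import *
import cv2
for n in ["top","side"]:
    f=grab_frame(n); cv2.imwrite(f"pics/{n}0.png",f["img"][:,:,::-1]); print(n,f["fx"],f["fy"],f["cx"],f["cy"],f["cam_to_world"])
    for k in ["blank_center","vrest","ramp_foot","ramp_lip","stop_face","jar_center","loupe_center","drivers_center"]:
        print(k,[(round(d["score"],2),[round(float(c)) for c in d["centre"]]) for d in tip_of(n,k)])
    print('blank',[(round(d["score"],2),[round(float(c)) for c in d["centre"]],int(d["mask"].sum())) for d in silhouettes(n,"blank")])
print(get_state())
E
```

```text
top 436.8861486247922 436.8861486247922 315.55489565389536 242.36274542102498 [[ 0.00453707 -0.98879529  0.14920887  0.3605784 ]
 [-0.99997806 -0.00376615  0.00544887  0.02959742]
 [-0.00482587 -0.14923032 -0.98879069  0.96127115]
 [ 0.          0.          0.          1.        ]]
blank_center [(0.79, [454, 258]), (0.77, [323, 252]), (0.69, [285, 316]), (0.69, [195, 342]), (0.6, [374, 301]), (0.58, [272, 172])]
vrest [(0.65, [308, 175])]
ramp_foot [(0.69, [312, 204])]
ramp_lip [(0.68, [311, 176]), (0.18, [308, 176])]
stop_face [(0.95, [272, 167])]
jar_center [(0.55, [218, 168])]
loupe_center [(0.8, [410, 230])]
drivers_center [(0.64, [225, 237])]
blank [(0.93, [373, 304], 758), (0.93, [196, 346], 1645), (0.78, [285, 318], 1377), (0.69, [458, 259], 778), (0.61, [324, 246], 734), (0.5, [304, 180], 4123)]
side 468.5080388964281 468.5080388964281 317.3613373736463 238.0021980812753 [[ 0.92735688 -0.26692522  0.26222155  0.28289232]
 [-0.37397325 -0.63799777  0.67312915 -0.56985664]
 [-0.01237839 -0.7222948  -0.69147451  0.66228988]
 [ 0.          0.          0.          1.        ]]
bla
[... 516 characters left out ...]
06], 1115)]
{'clock': 1.0, 'q': array([ 1.07581740e+00,  3.26184552e-01, -1.92571110e-01,  1.05203259e+00,
       -1.83041933e-06,  1.43657043e+00]), 'joint_velocities': array([ 2.04249033e-04, -9.73000135e-06, -1.59664579e-03,  4.38942453e-04,
        1.33126228e-03, -5.64516817e-04]), 'tau': array([-9.94107154e-05, -4.43331099e+01,  2.62762320e+01,  1.01147023e-03,
       -8.12645294e-05, -1.05176292e-05]), 'position': array([0.19415124, 0.51461403, 0.23130024]), 'eef_rot': array([-2.58392619e+00, -1.78687355e+00, -1.26055501e-05]), 'contact_force': array([0.17320508, 0.12459516, 0.11591288]), 'wrist_torque': array([ 0.06569238, -0.03193384, -0.01729867]), 'finger_gap': 1.0007058948150533}
```

View pics/top0.png

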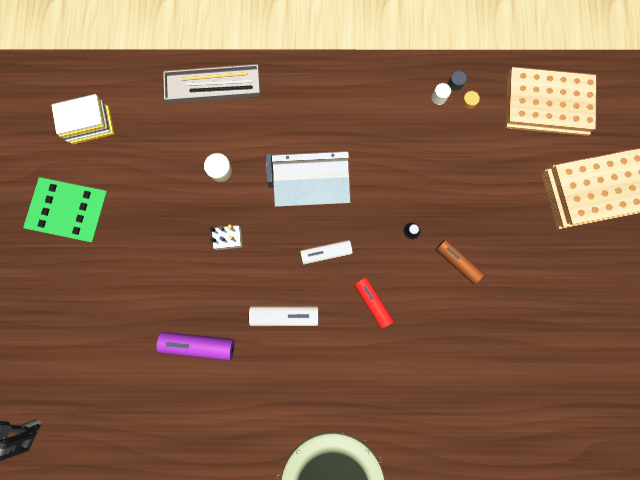

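View pics/side0.png

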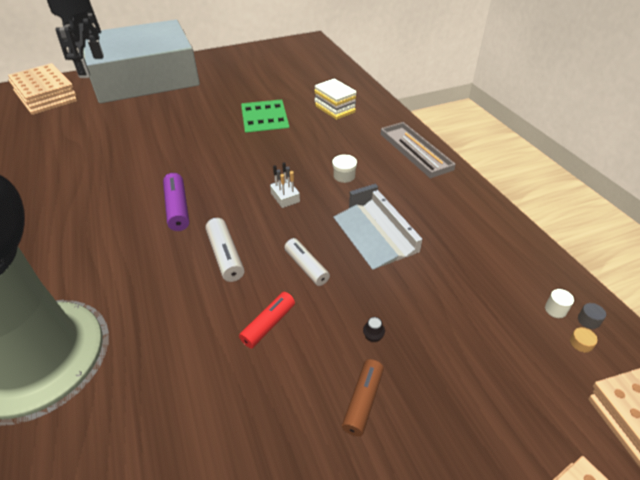

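Run:
```python
import cv2
a=cv2.imread("pics/top0.png")[130:370,150:500]; cv2.imwrite("pics/topc.png",cv2.resize(a,None,fx=2.25,fy=2.25,interpolation=cv2.INTER_CUBIC))
```

```text
(no output)
```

View pics/topc.png

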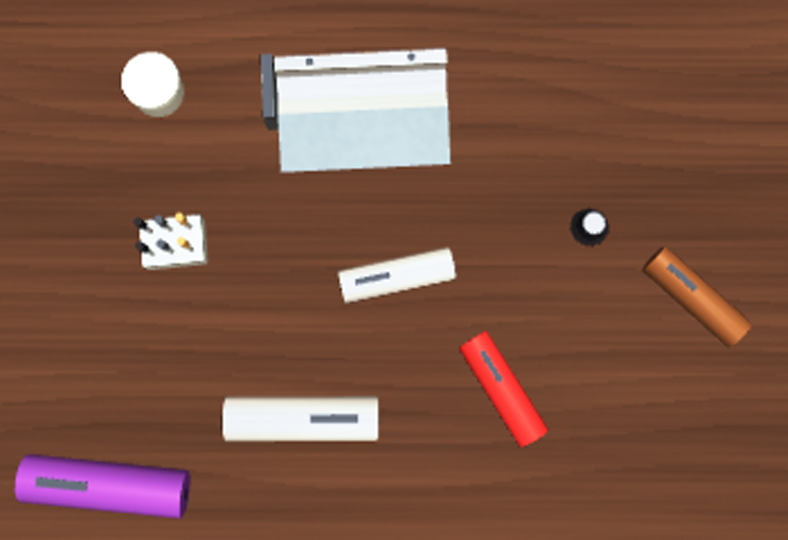

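The top view shows these blank-like things: small white bar (323,252), large white bar (285,316), brown (460,262), red (374,303) and purple (195,346). The blank is the smaller white one at (323,252). The groove strip is at about (311,176). Next I'll do a close crop and fit the geometry.

Run:
```python
import cv2
a=cv2.imread("pics/top0.png")
cv2.imwrite("pics/c1.png",cv2.resize(a[145:270,260:360],None,fx=6,fy=4.8,interpolation=cv2.INTER_CUBIC)) if 0 else cv2.imwrite("pics/c1.png",cv2.resize(a[145:215,260:360],None,fx=8,fy=8,interpolation=cv2.INTER_CUBIC))
cv2.imwrite("pics/c2.png",cv2.resize(a[225:275,290:370],None,fx=10,fy=10,interpolation=cv2.INTER_CUBIC))
a=cv2.imread("pics/side0.png")
cv2.imwrite("pics/c3.png",cv2.resize(a[180:290,275:430],None,fx=5,fy=5,interpolation=cv2.INTER_CUBIC))
```

```text
(no output)
```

View pics/c1.png

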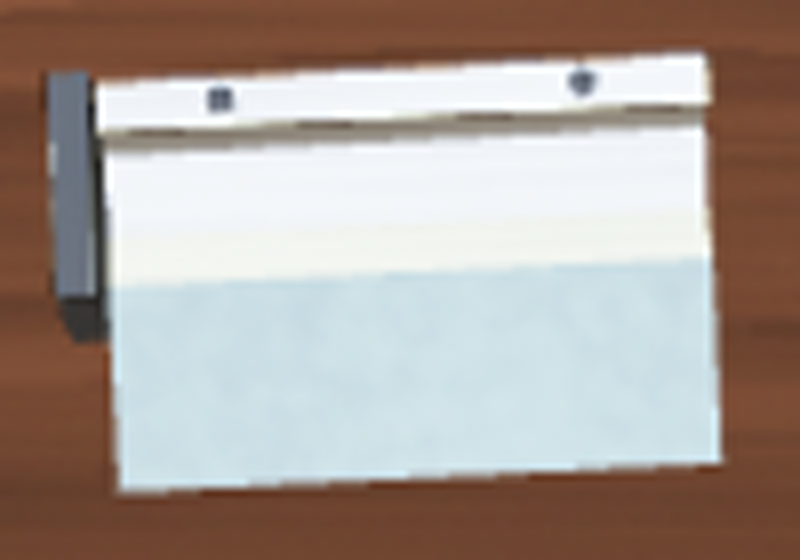

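View pics/c2.png

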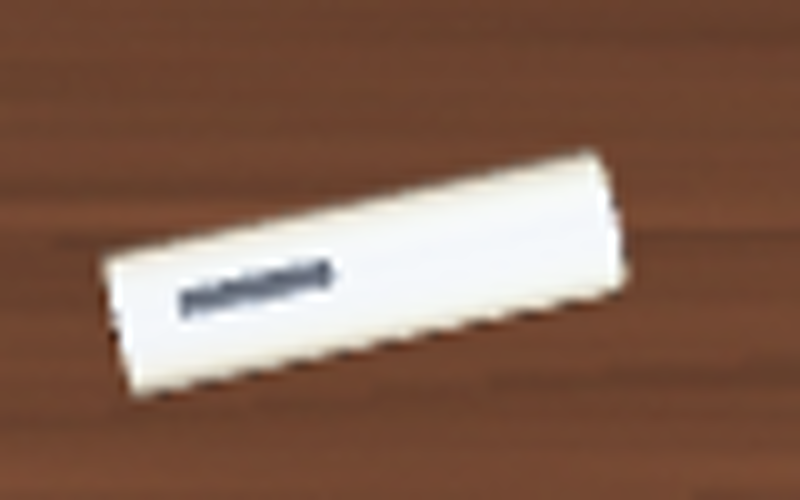

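View pics/c3.png

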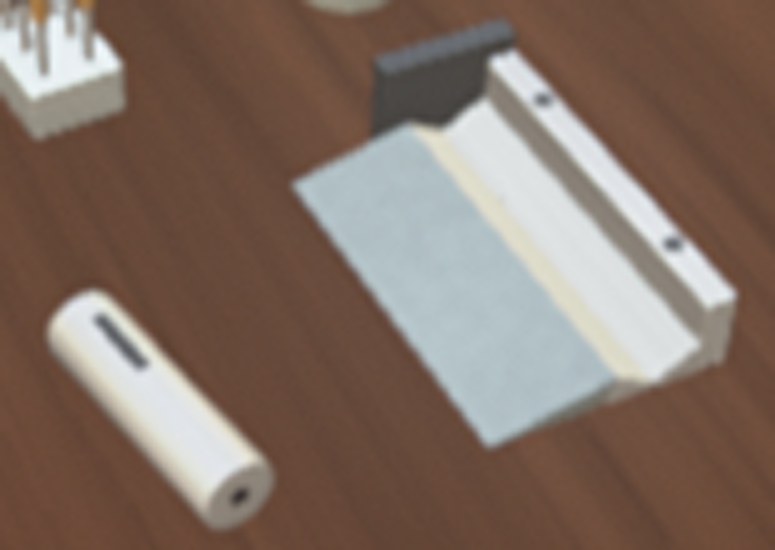

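```bash
cat > h.py <<'E'
from cell import *
import numpy as np, cv2
from scipy.optimize import least_squares
from scipy.spatial.transform import Rotation as R
def proj(cam,P):
    T=np.linalg.inv(cam["T"]); p=np.atleast_2d(P)@T[:3,:3].T+T[:3,3]
    return np.c_[cam["fx"]*p[:,0]/p[:,2]+cam["cx"],cam["fy"]*p[:,1]/p[:,2]+cam["cy"]]
def pix2z(cam,uv,z):
    d=cam["T"][:3,:3]@np.array([(uv[0]-cam["cx"])/cam["fx"],(uv[1]-cam["cy"])/cam["fy"],1]); o=cam["T"][:3,3]
    return o+d*(z-o[2])/d[2]
def cam(n):
    f=grab_frame(n); f["T"]=np.array(f["cam_to_world"]); return f
E
python3 - <<'E'
from h import *
ct=cam("top"); cs=cam("side")
def c(l,s,ox,oy): return (np.array(l)+.5)/s-.5+[ox,oy]
m=.001
Pt=m*np.array([[-74,85,0],[-74,-85,0],[-17,85,13],[-17,-85,13],[20,85,36],[20,-85,36],[34,85,36],[34,-85,36]])
ut=c([[120,492],[721,463],[110,287],[711,258],[97,133],[710,105],[95,82],[706,54]],8,260,145)
Ps=m*np.array([[-74,85,0],[-74,-85,0],[-17,85,13],[-17,-85,13],[34,-85,36]])
us=c([[293,185],[490,445],[412,124],[612,378],[735,296]],5,275,180)
def W(p,P): 
    C,S=np.cos(p[2]),np.sin(p[2]); return P@np.array([[C,S,0],[-S,C,0],[0,0,1]])+[p[0],p[1],0]
def res(p,w): 
    r=[]
    if w&1: r.append((proj(ct,W(p,Pt))-ut).ravel())
    if w&2: r.append((proj(cs,W(p,Ps))-us).ravel())
    return np.concatenate(r)
for w in (1,2,3):
    s=least_squares(res,[.5,0,0],args=(w,)); print(w,s.x,np.abs(s.fun).max())
p=s.x
b=[pix2z(ct,c([q],10,290,225)[0],.016) for q in ([119,326],[611,218],[365,272.5])]; print(b)
print("side end",pix2z(cs,c([[237,497]],5,275,180)[0],.016), pix2z(cs,[305,261],.016), len(b), np.linalg.norm(b[0]-b[1]))
yaw=p[2]
for q in b:
    d=q[:2]-p[:2]; print("rest frame",d[0]*np.cos(yaw)+d[1]*np.sin(yaw),-d[0]*np.sin(yaw)+d[1]*np.cos(yaw))
d=b[0]-b[1]; print("bar angle vs y", np.arctan2(-d[0],d[1]), "rel", np.arctan2(-d[0],d[1])-yaw)
for k,z in (("jar_center",.021),("loupe_center",.017),("drivers_center",.013)):
    for cc,n in((ct,"top"),(cs,"side")): print(k,n,[pix2z(cc,t["centre"],z)[:2] for t in tip_of(n,k)[:1]])
E
```

```text
1 [0.66566682 0.04683738 0.05179423] 0.3592768070308239
2 [0.66783876 0.04346161 0.04198904] 1.0312734282368297
3 [0.66670469 0.04571674 0.05176601] 1.5448262249759068
[array([0.47054106, 0.06537092, 0.016     ]), array([ 0.49470416, -0.04189274,  0.016     ]), array([0.48249354, 0.01182401, 0.016     ])]
side end [ 0.49527781 -0.04447242  0.016     ] [0.48271207 0.0097901  0.016     ] 3 0.10995158029053788
rest frame -0.19488389612246745 0.02977792595543379
rest frame -0.17630329233480407 -0.07859232444232284
rest frame -0.18571809991212082 -0.024315717307897604
bar angle vs y 0.22156980157944017 rel 0.16980379110287164
jar_center top [array([0.67495162, 0.24966081])]
jar_center side [array([0.66590147, 0.24218462])]
loupe_center top [array([ 0.53084758, -0.17699276])]
loupe_center side []
drivers_center top [array([0.51864482, 0.23480437])]
drivers_center side [array([0.51836192, 0.22444432])]
```

```bash
cat >> h.py <<'E'
REST=np.array([0.6662,0.0460]); YAW=0.0515
def rw(x,y,z): 
    C,S=np.cos(YAW),np.sin(YAW); return np.array([REST[0]+C*x-S*y,REST[1]+S*x+C*y,z])
def tor(p):
    d=np.array(p[:2])-REST; C,S=np.cos(YAW),np.sin(YAW); return np.array([d[0]*C+d[1]*S,-d[0]*S+d[1]*C])
def rot(a,flip=False):  # tool down, tool x along y dir of rest turned by a (world yaw)
    x=np.array([-np.sin(a),np.cos(a),0])*(-1 if flip else 1); z=np.array([0,0,-1.]); y=np.cross(z,x)
    return R.from_matrix(np.c_[x,y,z]).as_rotvec()
E
python3 - <<'E'
from h import *
ct=cam("top"); print("red",pix2z(ct,(357,281),.02),pix2z(ct,(367,279),.02),"big",pix2z(ct,(284,307),.03))
bc=np.array([.4825,.011]); a=.2216; n=np.array([np.cos(a),np.sin(a)])
s=bc-n*.041
for fl in (0,1):
    for p,aa in ((np.r_[s,.15],a),(np.r_[s,-.006],a),(rw(-.045,-.02,.003),YAW)):
        print(fl,p,ik(p,rot(aa,fl)))
E
```

```text
red [ 0.41897545 -0.05467261  0.02      ] [ 0.42335915 -0.07620882  0.02      ] big [0.36296438 0.10066646 0.03      ]
0 [0.44250257 0.00198858 0.15      ] [-0.16260771  0.2092333  -0.58163189  0.77993113  0.         -0.38420771]
0 [ 0.44250257  0.00198858 -0.006     ] [-0.16260771  0.46263064 -0.74403675  0.36412894  0.         -0.38420771]
0 [0.62228921 0.02371004 0.003     ] [-0.08038121  0.68235276 -0.24654152  0.64190204  0.         -0.13188121]
1 [0.44250257 0.00198858 0.15      ] [-0.16260771  0.2092333  -0.58163189  0.77993113  0.          2.75738494]
1 [ 0.44250257  0.00198858 -0.006     ] [-0.16260771  0.46263064 -0.74403675  0.36412894  0.          2.75738494]
1 [0.62228921 0.02371004 0.003     ] [-0.08038121  0.68235276 -0.24654152  0.64190204  0.          3.00971144]
```

Run:
```python
from h import *
bc=np.array([.4825,.011]); a=.2216; n=np.array([np.cos(a),np.sin(a)]); s=bc-n*.041
movep(np.r_[s,.12],rot(a))
f=cam("top"); cv2.imwrite("pics/t1.png",f["img"][:,:,::-1])
print(move_l(np.r_[s,-.005],.1,until_force=8))
s=get_state(); print(s["clock"],s["position"],s["contact_force"])
f=cam("side"); cv2.imwrite("pics/s1.png",cv2.resize(f["img"][150:350,200:450],None,fx=3,fy=3)[:,:,::-1])
f=grab_frame("wrist"); cv2.imwrite("pics/w1.png",f["img"][:,:,::-1])
```

```text
False
4.9833 [ 0.44297501  0.00194325 -0.00457231] [-0.02791565 -0.21466172  0.06393243]
```

View pics/s1.png

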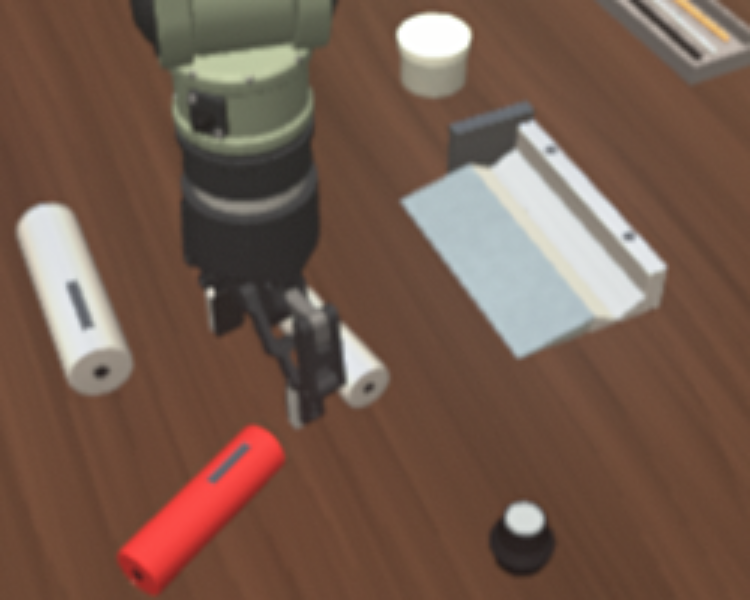

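View pics/w1.png

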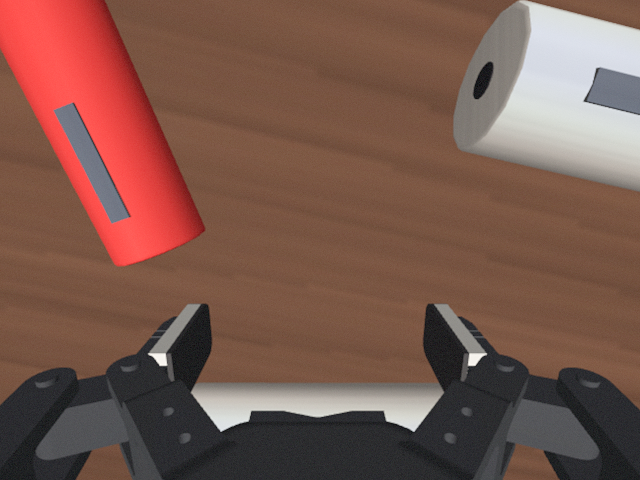

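The side and wrist views show the open fingers just behind the small white bar, parallel to it and clear of the red and large white bars. Next is the first push.

Run:
```python
from h import *
bc=np.array([.4825,.011]); a=.2216; n=np.array([np.cos(a),np.sin(a)])
print(move_l(np.r_[bc-n*.005,-.005],.06)); s=get_state(); print(s["clock"],s["position"],s["contact_force"])
print(move_l(rw(-.115-.027,-.018,-.005),.06,rot=rot(YAW))); s=get_state(); print(s["clock"],s["position"],s["contact_force"])
sleep(.2)
f=cam("side"); cv2.imwrite("pics/s2.png",cv2.resize(f["img"][150:350,200:450],None,fx=3,fy=3)[:,:,::-1])
f=cam("top"); cv2.imwrite("pics/t2.png",cv2.resize(f["img"][130:290,220:440],None,fx=3.6,fy=3.6)[:,:,::-1])
```

```text
False
5.8333 [ 0.4772898   0.00999673 -0.00519527] [-0.10065014 -0.41281404 -0.06892036]
False
6.8 [ 0.52476299  0.02071728 -0.00510583] [ 0.45889147 -0.49571393  0.51907811]
```

View pics/s2.png

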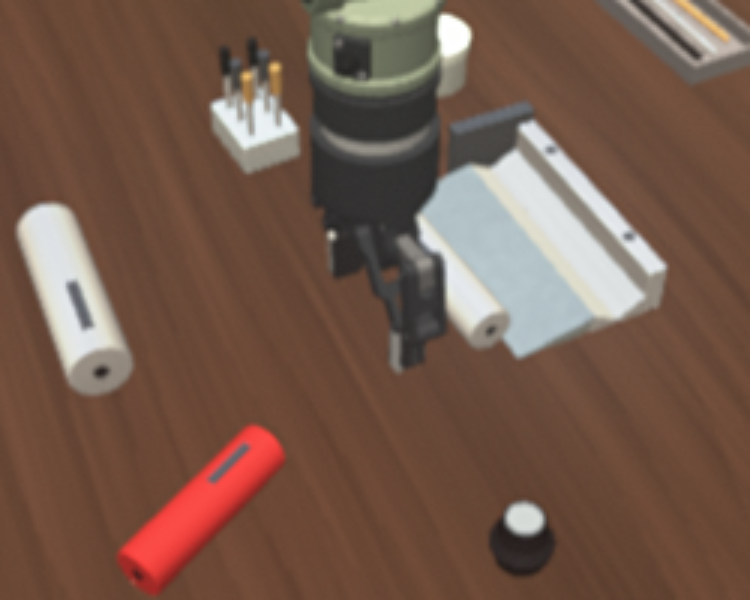

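View pics/t2.png

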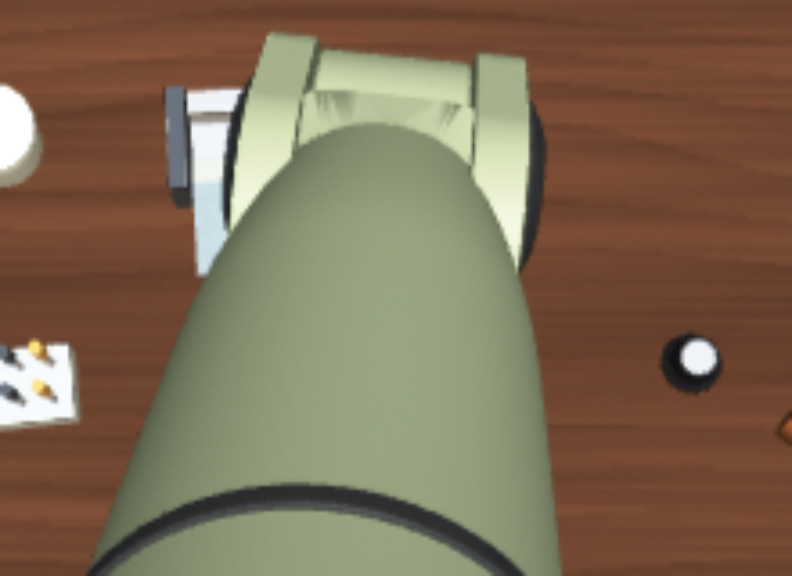

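The bar rolled ahead of the fingers and is now by the ramp foot, with its free end at side pixel (363,260). I'll locate that end with the side camera, then push on up the ramp.

Run:
```python
from h import *
cs=cam("side")
e=pix2z(cs,(200+489/3,150+330/3),.016); print(e,tor(e))
print(pix2z(cs,(275+237/5,180+497/5),.016))
for d in silhouettes("side","blank")[:6]: print(d["score"],d["centre"],d["mask"].sum())
f=grab_frame("wrist"); cv2.imwrite("pics/w2.png",f["img"][:,:,::-1])
```

```text
[ 0.58533728 -0.03017129  0.016     ] [-0.0846766  -0.07190771]
[ 0.49558386 -0.04564783  0.016     ]
0.88 [352.7, 250.8] 475
0.88 [225.5, 250.3] 1313
0.79 [363.4, 400.4] 1659
0.71 [263.7, 320.5] 1231
0.71 [176.0, 204.2] 1163
```

View pics/w2.png

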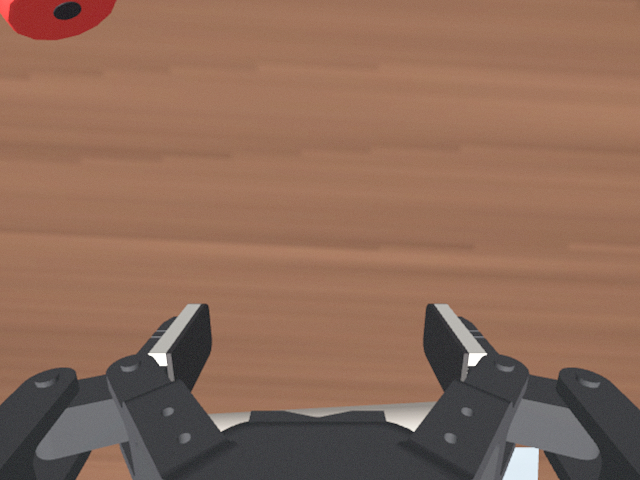

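Run:
```python
from h import *
r=rot(YAW)
def st(): s=get_state(); print(round(s["clock"],2),tor(s["position"]),s["position"][2],s["contact_force"].round(1))
move_l(rw(-.110,-.015,-.005),.06,rot=r); st()
move_l(rw(-.085,-.015,-.003),.05); st()
move_l(rw(-.055,-.015,.002),.05); st()
f=cam("side"); cv2.imwrite("pics/s3.png",cv2.resize(f["img"][150:350,200:450],None,fx=3,fy=3)[:,:,::-1])
```

```text
7.93 [-0.1102339  -0.01492836] -0.0051869585700184545 [-0.2 -0.3 -0.3]
8.58 [-0.08441991 -0.01500616] -0.003039513433253715 [-1.  -0.2 -0.8]
9.34 [-0.05427809 -0.01503969] 0.0019854028765462425 [-0.6 -0.3 -0. ]
```

View pics/s3.png

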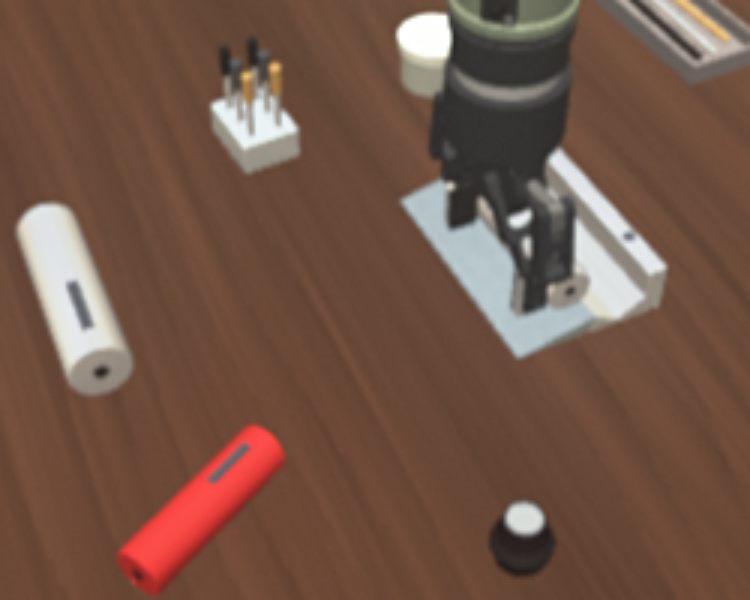

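The bar is on the ramp, resting against the fingers and aligned with the groove. Its free end is at about crop (570,290). I'll push it on over the lip.

Run:
```python
from h import *
def st(): s=get_state(); print(round(s["clock"],2),tor(s["position"]),s["position"][2],s["contact_force"].round(1))
move_l(rw(-.036,-.015,.0045),.04); st()
sleep(.3)
move_l(rw(-.060,-.015,.01),.1); move_l(rw(-.060,-.015,.12),.15); st()
f=cam("side"); cv2.imwrite("pics/s4.png",cv2.resize(f["img"][150:350,250:500],None,fx=3,fy=3)[:,:,::-1])
```

```text
10.02 [-0.03560677 -0.0150222 ] 0.004523765397319107 [-0.7  0.3  0.8]
11.6 [-0.06053533 -0.01492119] 0.11912609248132827 [-0.6  0.3 -0.7]
```

View pics/s4.png

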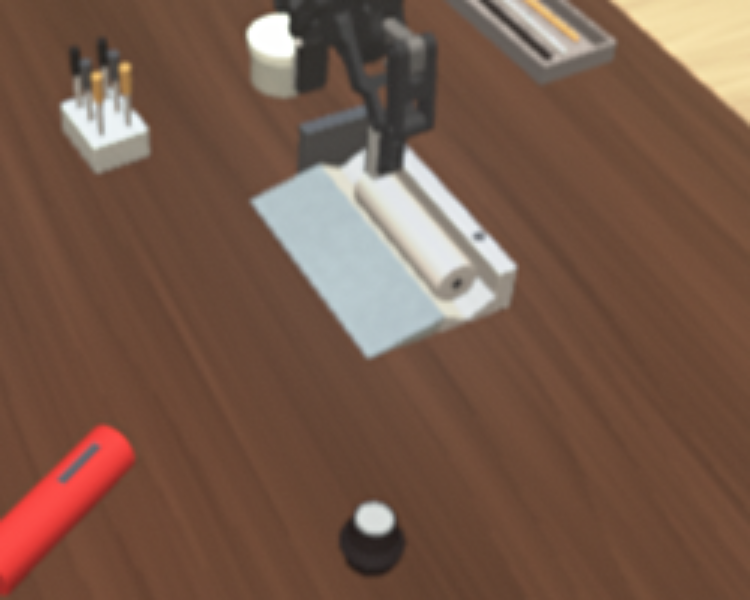

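Run:
```python
from h import *
def st(): s=get_state(); print(round(s["clock"],2),tor(s["position"]),s["position"][2],s["contact_force"].round(1),s["finger_gap"])
cs=cam("side"); e=pix2z(cs,(250+457/3,150+284/3),.0215); print(e,tor(e))
r=rot(YAW)
movep(rw(0,-.125,.12),r); grab(20); st()
move_l(rw(0,-.125,.015),.12,until_force=8); st()
f=cam("side"); cv2.imwrite("pics/s5.png",cv2.resize(f["img"][150:350,250:500],None,fx=3,fy=3)[:,:,::-1])
```

```text
[ 0.67120759 -0.02715838  0.0215    ] [ 0.00123496 -0.07331916]
13.03 [ 1.63437628e-05 -1.25009393e-01] 0.12004371251502638 [ 0.2  0.6 -0. ] -0.0011872565889170733
14.06 [ 0.00077989 -0.12521416] 0.015902212275241804 [0.9 0.2 0.8] 0.0010438152397896504
```

View pics/s5.png

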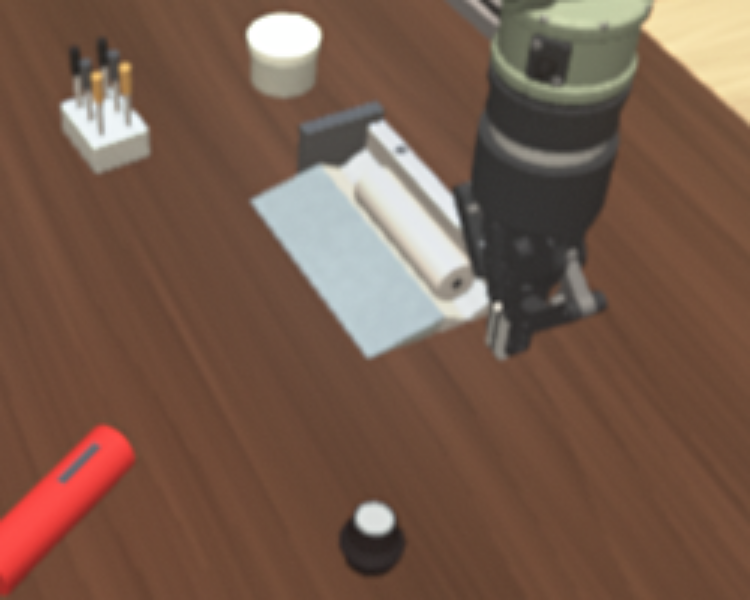

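Run:
```python
from h import *
def st(): s=get_state(); print(round(s["clock"],2),tor(s["position"]),s["position"][2],s["contact_force"].round(1))
print(move_l(rw(0,-.070,.016),.05,until_force=10)); st()
f=cam("side"); cv2.imwrite("pics/s6.png",cv2.resize(f["img"][150:350,250:500],None,fx=3,fy=3)[:,:,::-1])
```

```text
False
15.36 [ 4.37720995e-05 -7.00662737e-02] 0.01602617326279002 [ 0.   0.7 -0. ]
```

View pics/s6.png

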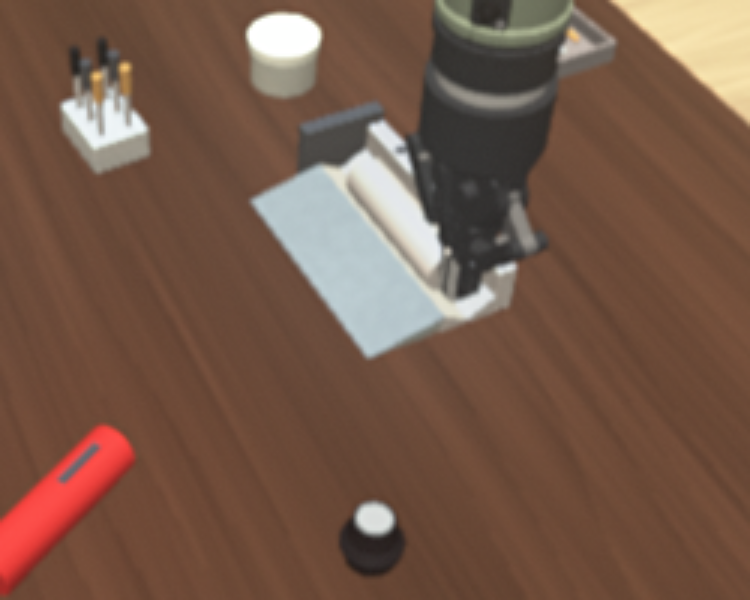

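The bar slides along smoothly: its far end moved from crop (362,185) to (350,170). I'll push on until the stop resists.

Run:
```python
from h import *
def st(): s=get_state(); print(round(s["clock"],2),tor(s["position"]),s["position"][2],s["contact_force"].round(1))
print(move_l(rw(0,-.020,.016),.03,until_force=10)); st()
sleep(.3); st()
f=cam("side"); cv2.imwrite("pics/s7.png",cv2.resize(f["img"][150:350,250:500],None,fx=3,fy=3)[:,:,::-1])
move_l(rw(0,-.070,.016),.08); move_l(rw(0,-.110,.12),.15); 
movep(rw(-.1,-.25,.2),rot(YAW)); st()
f=cam("side"); cv2.imwrite("pics/s8.png",cv2.resize(f["img"][180:290,320:430],None,fx=5,fy=5,interpolation=cv2.INTER_CUBIC)[:,:,::-1])
f=cam("top"); cv2.imwrite("pics/t8.png",cv2.resize(f["img"][140:215,255:365],None,fx=7,fy=7,interpolation=cv2.INTER_CUBIC)[:,:,::-1]); cv2.imwrite("pics/t8f.png",f["img"][:,:,::-1])
```

```text
True
16.52 [-0.00015631 -0.03670287] 0.01580780470543953 [ 0.2 -1.3  0.9]
16.82 [-0.00104824 -0.03688554] 0.01496876071322863 [ 0.4 -0.9  0.2]
19.1 [-0.09988085 -0.24908053] 0.19906806346928635 [ 0.5 -0.2 -0.1]
```

View pics/s8.png

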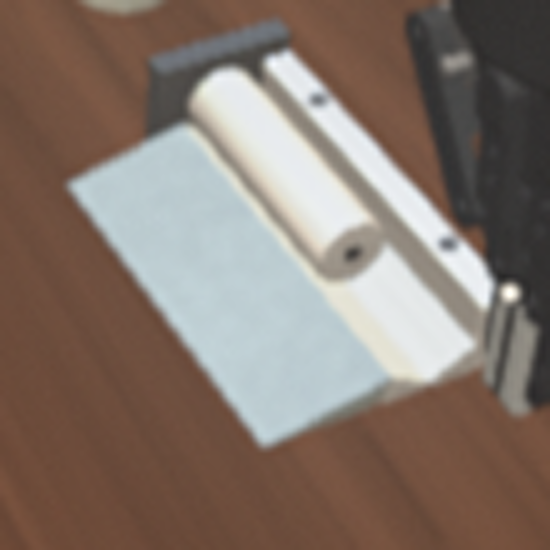

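View pics/t8.png

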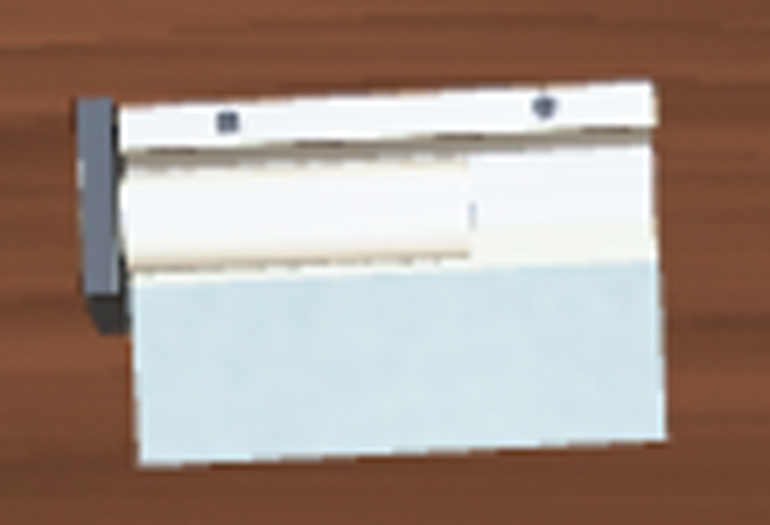

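View pics/t8f.png

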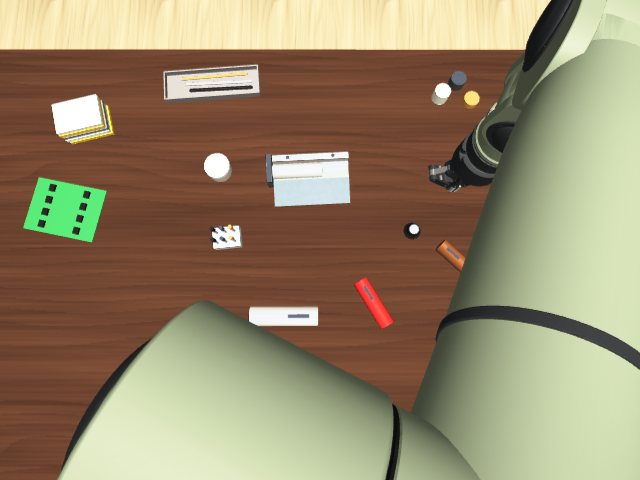

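Run:
```python
from h import *
ct=cam("top");cs=cam("side")
print(tor(pix2z(ct,(255+471/7,140+160/7),.0215)),tor(pix2z(ct,(255+470/7,140+257/7),.0215)),"top edge",tor(pix2z(ct,(255+474/7,140+209/7),.034)))
print("side",tor(pix2z(cs,(320+350/5,180+252/5),.0215)))
# stop face near-edge check, left end of bar
print("left end",tor(pix2z(ct,(255+128/7,140+270/7),.0215)), "expected free end px", proj(ct,rw(0,-.025,.0375)),proj(cs,rw(0,-.025,.0215)))
print(get_state()["contact_force"],get_state()["clock"])
```

```text
[ 0.01475888 -0.02625742] [-0.01725963 -0.02436052] top edge [-0.00555978 -0.02607   ]
side [ 0.00097708 -0.02795874]
left end [-0.01626563  0.08444932] expected free end px [[322.12053277 166.9419675 ]] [[388.81111429 229.64126226]]
[0.54183583 0.05550931 0.29295875] 19.3
```

Run:
```python
from h import *
sign_off(); print(get_state()["clock"])
```

```text
the job is handed in; nothing more can be done
the job is handed in; nothing more can be done
```

I rolled the small white bar with the open fingers along the bench, up the ramp and over the lip. It dropped into the V groove. I then pushed its free end with shut fingers until the end stop resisted with the 10 N limit. I handed in at about 19 s of the 51 s, with no verdict reported.

**Last checks**
- **Position along the groove:** the top camera puts the free end at y ≈ -25 to -26 mm of the rest (-25 when touching) and the stop end at about +84.5 mm.
- **Across the groove:** the bar is within about 1 mm of the middle and looks parallel to the groove.
- **Bystanders:** the jar, loupe and screwdriver block look unmoved in the last top picture.
- **Hand:** the gripper is clear and the tool force is near zero.

**Disagreement:** the side camera read the free end at -28 mm, at the edge of the 3 mm tolerance. It showed the same 2–3 mm offset earlier, so I trusted the top camera and the contact with the stop, and did not push again to confirm.

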